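# Raise the sample bay window to its height marker

### The job

Push the sliding window of the sample bay up with your fingers from beneath its lip until the lip is level with the black pointer on the guide post, without going clearly past it, then let go and draw the hand back; the window stays where it is left. Only push from underneath: do not grip the lip or touch the pane or the top of the lip, and leave the bottle, beaker and cardboard box where they stand.

Things in the scene. Friction and masses are not known exactly. Their poses are not given: they have to be found in the camera images.
- bay: Fixed sample bay: steel deck 270 x 400 mm, 12 mm thick; two aluminium guide posts (26 x 22 mm, 480 mm tall) 350 mm apart at its front, white head rail over them, clear side screens, open back, a low fixed tube rack 110 mm inside. Origin on the bench midway between the posts; x points into the bay, y along the window to the left, z up. Deck's front edge 20 mm in front of the origin.
- window (a joint): Height of the sliding window in m: 0 at its bottom stop, where the mid-thickness of the lip is 100 mm above the bench; grows upward, top stop at 0.22. The window (about 0.75 kg) is counterbalanced: it needs about 3 N (1 to 5 N) of upward push and stays wherever it is left.
- lip_nose (a point): Middle of the front edge of the lip, at mid-thickness; moves with the window; axes as the bay. The lip is a level aluminium ledge along the window's lower edge, 280 mm wide (y), 14 mm thick at its rounded front edge (radius 7), 12 mm behind it, reaching 52 mm out of the window plane towards the front. Nothing is below it down to the deck and bench: push here, from below.
- pointer (a point): Tip of the black height pointer: a small black arm, 5 mm thick at the tip, on a black clip round the left (+y) guide post. The tip stands just beyond the left end of the lip, 152 mm from the bay's middle and 52 mm in front of the posts' centre line. It does not move; its height is where the lip's mid-thickness must come.
- bottle: Bystander: capped bottle, 60 mm diameter, 125 mm tall, standing on the bench to the right of the bay's front. Origin under its centre.
- beaker: Bystander: open glass beaker, 72 mm diameter, 85 mm tall, standing on the bench to the left of the bay's front. Origin under its centre.
- tubebox: Bystander: small closed cardboard box, 85 x 55 mm, 50 mm tall, on the bench in front of the beaker, to the left. Origin under its centre, x along its length.
- pane_top (a point): Top middle of the window, 194 mm above the lip's mid-thickness, in the window plane. The clear pane (306 mm wide with its side and top bars) fills the space from the lip to here. On top of the lip lies a dark rubber strip, 40 x 270 mm, 3 mm thick, starting 6 mm behind the front edge. Pane, bars and strip are not to be touched.

How it is judged:
By the outcome, as a careful person would: the job done as asked, in the order asked, and still so for the second after the job is handed in, with the robot touching nothing.
It also fails if it takes over 45 s, if anything falls off the work surface, if the arm or the gripper's body presses on something with over 40 N, if the wrist force passes 120 N, or if a joint passes its speed limit or range.

### The arm

A 6-joint arm with a two-finger parallel gripper is mounted at the origin on the work surface. World frame = base frame: x ahead of the robot, y to its left, z up, the work surface at z = 0. Lengths are in m, angles in rad, forces in N, time in s.
With the tool pointing down it reaches from about 0.425 to 0.95 m from the base axis. Payload 3.5 kg.
Tool frame: the origin (TCP) lies at the very end of the fingers, on their centre line; the grasp point (between the pads) lies 19 mm behind it (tcp_to_grasp is the distance from the TCP to the grasp point, in m); z points along the fingers, y is the direction in which the jaws open and shut (so a half turn about z gives the same grasp; the last joint's range is limited). The gripper opens to 85 mm and grips with 20 to 120 N. Pads are 22 mm wide; open, the fingers measure 114 mm over their backs; the gripper's body (76 mm by 85 mm) begins 54 mm behind the grasp point. The pads swing forward as they close: fully open they stand 13 mm farther back than shut.
Start: joints at [-1.483, 0.286, 1.577, -0, 1.279, -0.15], TCP at [0.159, -0.656, 0.2] pointing down, gripper open.
Joint ranges: [-2.77, 2.77], [-0.9, 2.22], [0.21, 2.48], [-1.53, 4.67], [0.24, 2.81], [-2.84, 2.84]. Speed limits (rad/s): [2.79, 2.79, 3.14, 3.14, 3.14, 3.14].

### API

Orientations are given as a unit quaternion [x, y, z, w].
In Python, from plant import * gives the robot as it stands. The module is installed in compiled form; this text tells all that it offers.
- The arm moves only by the tool arm_command, never from a script. Its argument "steps" is a list of rows, each a list of 3 entries, a list of its own where there are three numbers: the turn, a rotation vector about the tool's x, y, z in rad, then the shift along the tool's x, y, z in m, then the gripper command: -1 is shut, 1 is fully open, values between are in proportion. A call has 1 to 12 rows; each row is the pose to reach, as a shift and turn from the pose measured when the call began, along the tool's axes at that moment; what a row does not reach only later rows make up. A row lasts 1/8 s, in which the tool goes at most 62.5 mm and 10.7 degrees, less where a joint would pass 70% of its speed; a pose out of reach is approached as far as the arm can. A call with a gripper value outside its range is refused whole. The fingers move at their own pace and stop on an object; "force" is the grip in N (left out, the last holds). Time passes only in rows, so rows that repeat a pose let the fingers close. It gives the time, the measured TCP pose, the force and the opening at its end, in the units of the state.
- get_state(): the state, without advancing time (a new reading comes with each control period).
- read_camera(name): name is "scene" or "side" or "wrist"; returns a dict with "frame" (420x560x3 uint8, red, green, blue), "vfov" (degrees; the focal length in pixels is half the picture's height over the tangent of half this angle, whatever the lens; pixels are square), "cx", "cy" (the principal point, pixels), "position" and "rotation" of the camera in the world; the wrist camera has in their place "mount" (4x4, takes a point from camera to tool coordinates, whose origin is the TCP and whose axes are the flange's). Camera axes: x right, y up, looking along -z (the intrinsics and any distortion apply to the point x, -y, -z); pixel columns grow to the right and rows downward; lengths in m; the calibration is good to about 2 mm. The wrist camera is an equidistant fisheye: a pixel r from the principal point sees the ray r / f radians off the axis. A picture is of the moment at which its call begins: read the wrist's pose just before it. There is no depth.
- sign_off(): hands the job in, once; it reports no verdict.
The state is a dict: "time": time; "qpos": joint angles; "dq": joint speeds; "joint_efforts": joint torques, N m; "eef_pos": TCP position; "tcp_rot": TCP orientation; "contact_force": force on the tool from outside, world axes, zero at the start; "wrist_torque": the same for the moment, N m; "opening": opening from 0.0 (shut) to 1.0 (fully open).
Only numpy, scipy, OpenCV 4.12 (cv2) and the standard library are available. Lean on these libraries where they do the work, as an engineer would, in place of code of your own. Each camera call takes 0.05 s, during which the arm holds its last target.

## Working session

There is one attempt and no reset: what is moved stays moved. The work goes in short steps, Python scripts to look and compute and a tool call to move; the robot and the scene stay as the last step left them, time stands still between calls to the robot, and variables do not carry over. Pictures are saved under pics/ and viewed, and the job is handed in when it is done.

Besides the shell and the picture viewer there is one more tool, called after ">>>" as name(argument=value, ...), one argument or row to a line, values as JSON. arm_command: Moves the arm, as the interface text tells. Its arguments: {"type":"object","properties":{"steps":{"type":"array"},"force":{"type":"number"}},"required":["steps"]}

```bash
mkdir -p pics
python3 - <<'E'
from plant import *
import cv2,numpy as np
s=get_state();print(s)
for n in["scene","side","wrist"]:
    c=read_camera(n);cv2.imwrite(f"pics/{n}0.png",c["frame"][:,:,::-1])
    print(n,{k:(np.round(v,4).tolist() if not isinstance(v,str) else v) for k,v in c.items() if k!="frame"})
E
```

```text
{'time': 0.0, 'qpos': array([-1.48300523e+00,  2.87196185e-01,  1.57816847e+00, -6.96203000e-06,
        1.27862558e+00, -1.50019723e-01]), 'dq': array([ 1.38364566e-03, -3.47287697e-04,  9.61703096e-05,  3.90146014e-04,
        1.02193673e-04, -2.22671124e-04]), 'joint_efforts': array([-6.33741183e-04, -4.05981088e+01, -2.92628664e+01, -1.18246703e-04,
        5.82289285e-03, -5.01378864e-06]), 'eef_pos': array([ 0.15896237, -0.65525912,  0.19843155]), 'tcp_rot': array([ 9.92938244e-01,  1.18626331e-01,  3.39628357e-05, -1.19831345e-03]), 'contact_force': array([ 0.41618884, -0.75967003, -0.39224317]), 'wrist_torque': array([ 0.02292483,  0.0026615 , -0.02053337]), 'opening': 0.9955113530562955}
scene {'vfov': 51.6204, 'cx': 279.3578, 'cy': 213.0524, 'position': [0.3106, 0.5414, 0.9423], 'rotation': [-0.0665, 0.3016, 0.9289, -0.2045]}
side {'vfov': 48.2211, 'cx': 277.2889, 'cy': 212.1222, 'position': [0.0298, 0.6462, 0.8], 'rotation': [-0.1544, 0.4195, 0.8372, -0.3151]}
wrist {'vfov': 65.7065, 'cx': 281.9631, 'cy': 213.5258, 'mount': [[-0.0001, 0.9606, 0.278, 0.0711], [1.0, -0.0001, 0.0004, -0.0003], [0.0004, 0.278, -0.9606, -0.1739], [0.0, 0.0, 0.0, 1.0]]}
```

View pics/scene0.png

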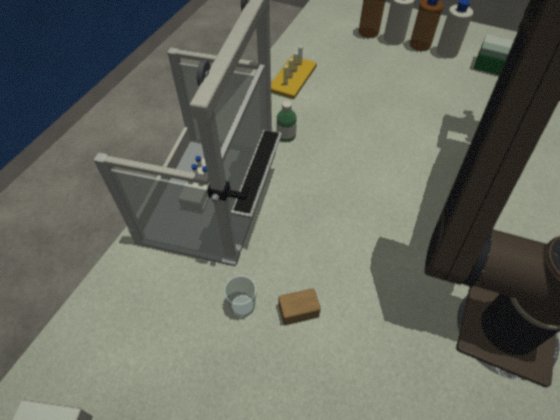

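View pics/side0.png

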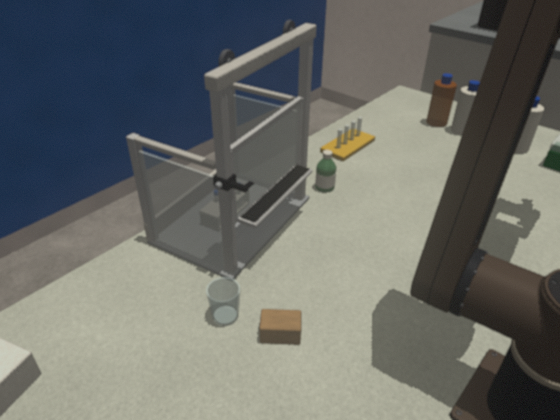

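View pics/wrist0.png

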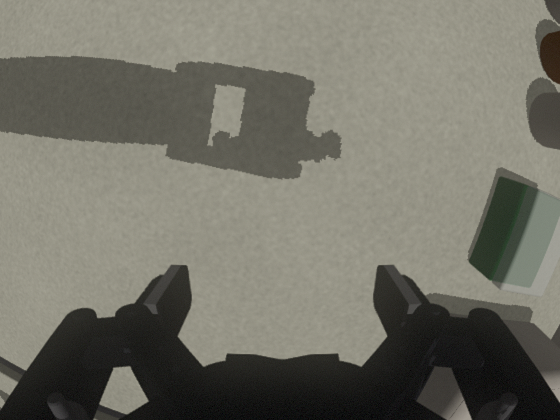

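The scene and side views show the bay ahead-left of the robot, with the lip's dark strip around (258,165) in scene and (280,195) in side. The pointer is at about (240,193) and (248,185). I'll enlarge both.

```bash
python3 - <<'E'
import cv2
a=cv2.imread("pics/scene0.png")[110:280,170:330];cv2.imwrite("pics/scene0c.png",cv2.resize(a,None,fx=3.5,fy=3.5,interpolation=cv2.INTER_CUBIC))
a=cv2.imread("pics/side0.png")[140:290,190:340];cv2.imwrite("pics/side0c.png",cv2.resize(a,None,fx=4,fy=4,interpolation=cv2.INTER_CUBIC))
E
cat > h.py <<'E'
import numpy as np
from scipy.spatial.transform import Rotation as R
C={'scene':dict(v=51.6204,cx=279.3578,cy=213.0524),'side':dict(v=48.2211,cx=277.2889,cy=212.1222)}
def load(c,n):
    return dict(f=210/np.tan(np.radians(c['vfov'])/2),cx=c['cx'],cy=c['cy'],p=np.array(c['position']),R=rot(c['rotation']))
def rot(q):
    q=np.array(q); return q if q.shape==(3,3) else R.from_quat(q).as_matrix()
def ray(k,uv):
    d=np.array([(uv[0]-k['cx'])/k['f'],-(uv[1]-k['cy'])/k['f'],-1.]);d=k['R']@d;return d/np.linalg.norm(d)
def plane(k,uv,z):
    d=ray(k,uv);return k['p']+d*(z-k['p'][2])/d[2]
def tri(k1,a,k2,b):
    d1,d2=ray(k1,a),ray(k2,b)
    A=np.stack([d1,-d2],1);t=np.linalg.lstsq(A,k2['p']-k1['p'],rcond=None)[0]
    P,Q=k1['p']+t[0]*d1,k2['p']+t[1]*d2;return (P+Q)/2,np.linalg.norm(P-Q)
def proj(k,P):
    c=k['R'].T@(np.array(P)-k['p']);return np.array([k['cx']+k['f']*c[0]/-c[2],k['cy']-k['f']*c[1]/-c[2]])
E
```

```text
(no output)
```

View pics/scene0c.png

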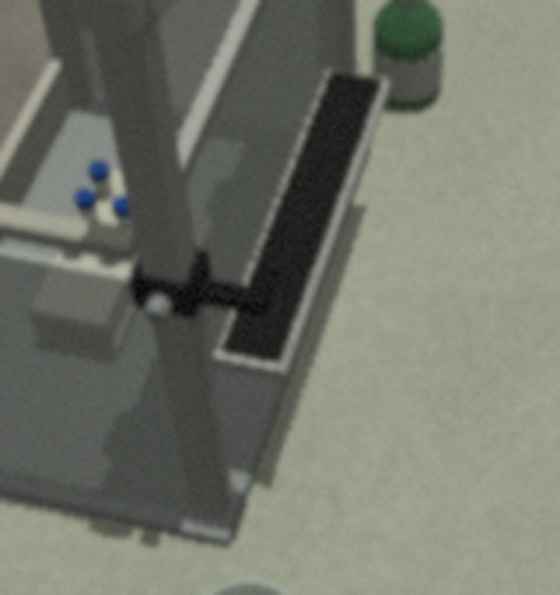

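View pics/side0c.png

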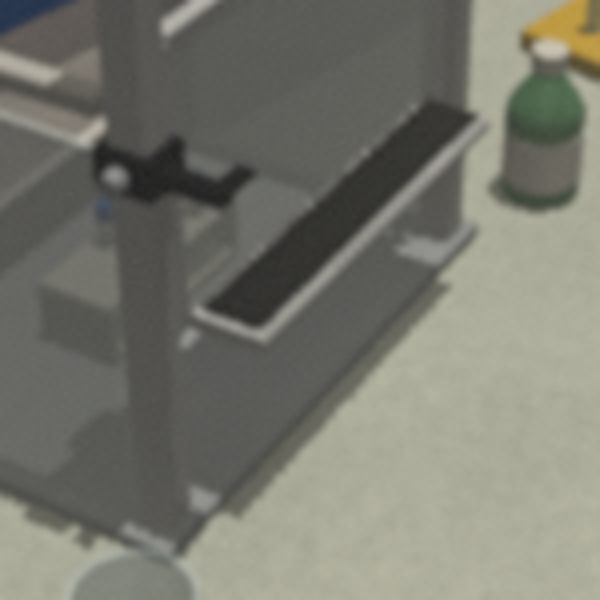

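Run:
```python
import cv2
a=cv2.imread("pics/scene0.png")[180:210,205:255];a=cv2.resize(a,None,fx=12,fy=12,interpolation=cv2.INTER_CUBIC)
b=cv2.imread("pics/side0.png")[168:198,208:258];b=cv2.resize(b,None,fx=12,fy=12,interpolation=cv2.INTER_CUBIC)
import numpy as np
o=np.vstack([a,b])[:600]; o=cv2.convertScaleAbs(np.vstack([a[:300],b[:300]]),alpha=1.8);cv2.imwrite("pics/ptr.png",o)
```

```text
(no output)
```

View pics/ptr.png

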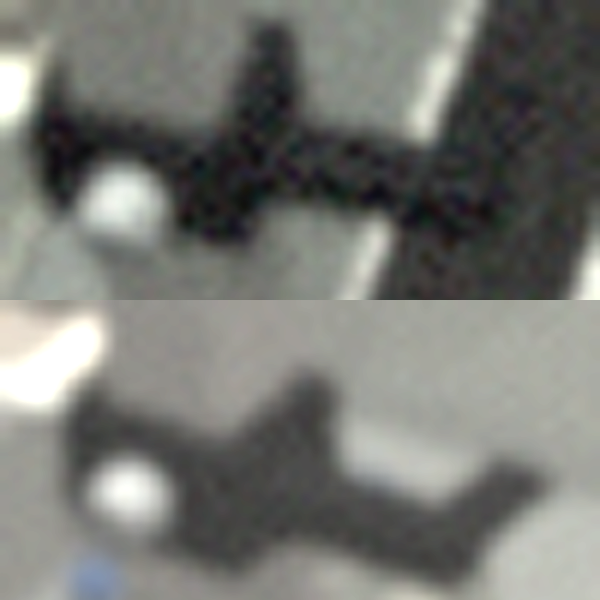

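Run:
```python
from plant import *
from h import *
k1=load(read_camera('scene'),'');k2=load(read_camera('side'),'')
a=lambda U,V:((U+.5)/3.5-.5+170,(V+.5)/3.5-.5+110)
b=lambda U,V:((U+.5)/4-.5+190,(V+.5)/4-.5+140)
P={'lipFL':(a(283,366),b(264,335)),'lipBL':(a(218,354),b(198,315)),'lipFR':(a(388,80),b(487,122)),'tip':(a(266,299),b(250,172)),'deckFL':(a(232,543),b(180,553))}
for n,(u,v) in P.items():
    X,e=tri(k1,u,k2,v);print(n,X.round(4),round(e,4))
print(plane(k1,a(232,543),0.0),plane(k2,b(180,553),0.0))
```

```text
lipFL [0.6145 0.0435 0.1389] 0.0017
lipBL [0.6596 0.0508 0.1347] 0.0029
lipFR [ 0.6673 -0.2331  0.1315] 0.0033
tip [0.589  0.0857 0.2779] 0.0121
deckFL [0.6266 0.1104 0.0063] 0.0025
[0.62919726 0.10873206 0.        ] [0.63098507 0.10482256 0.        ]
```

Lip corners triangulate to about 3 mm and give a bay yaw of about 10.8°. The nose is at about (0.64,-0.095), which agrees with the deck corner. Next I'll cast the pointer rays onto the nose's vertical plane.

Run:
```python
from plant import *
from h import *
k1=load(read_camera('scene'),'');k2=load(read_camera('side'),'')
a=lambda U,V:((U+.5)/3.5-.5+170,(V+.5)/3.5-.5+110)
b=lambda U,V:((U+.5)/4-.5+190,(V+.5)/4-.5+140)
w=np.radians(10.8);ex=np.array([np.cos(w),np.sin(w),0]);ey=np.array([-ex[1],ex[0],0])
O=np.array([.689,-.0855,0])
def vp(k,uv,x): d=ray(k,uv);p=k['p'];t=(ex@(O-p)+x)/(ex@d);X=p+t*d;return (ey@(X-O)).round(4),X[2].round(4)
for z in(.13,.135,.14):
  for n,k,u in[('FLs',k1,a(283,366)),('FLd',k2,b(264,335)),('FRs',k1,a(388,80)),('FRd',k2,b(487,122)),('BLs',k1,a(218,354)),('BLd',k2,b(198,315))]:
    X=plane(k,u,z)-O;print(z,n,(ex@X).round(4),(ey@X).round(4))
print('tip scene',vp(k1,(246.5,195.5),-.052),'side',vp(k2,(253,182.3),-.052),vp(k2,(252,183),-.052))
for z in (.2,.22,.23,.24,.25):
  T=O-.052*ex+.152*ey+np.array([0,0,z]);print(z,proj(k1,T).round(1),proj(k2,T).round(1))
# deck corners, far deck corner, posts
for n,k,u in[('dFL',k1,a(232,543)),('dFL',k2,b(180,553))]:
    X=plane(k,u,0)-O;print(n,(ex@X).round(4),(ey@X).round(4))
for n,u,v,z in[('bottle',(288,131),(326,184),.0),('beaker',(241,305),(225,314),.0),('box',(300,311),(281,334),.0)]:
    print(n,plane(k1,u,z).round(3),plane(k2,v,z).round(3))
```

```text
0.13 FLs -0.0472 0.1338
0.13 FLd -0.0425 0.1322
0.13 FRs -0.0494 -0.1443
0.13 FRd -0.0474 -0.141
0.13 BLs -0.0026 0.1348
0.13 BLd 0.0007 0.136
0.135 FLs -0.0485 0.1372
0.135 FLd -0.046 0.1375
0.135 FRs -0.0507 -0.1392
0.135 FRd -0.0509 -0.1336
0.135 BLs -0.0042 0.1382
0.135 BLd -0.0031 0.1412
0.14 FLs -0.0498 0.1406
0.14 FLd -0.0495 0.1428
0.14 FRs -0.052 -0.1341
0.14 FRd -0.0543 -0.1263
0.14 BLs -0.0057 0.1416
0.14 BLd -0.0069 0.1465
tip scene (np.float64(0.16), np.float64(0.2333)) side (np.float64(0.1523), np.float64(0.2575)) (np.float64(0.1562), np.float64(0.2579))
0.2 [248.5 202.3] [253.7 204.3]
0.22 [248.  196.5] [253.5 196.8]
0.23 [247.7 193.6] [253.4 193. ]
0.24 [247.4 190.5] [253.3 189.1]
0.25 [247.1 187.5] [253.2 185.2]
dFL -0.0223 0.202
dFL -0.0213 0.1978
bottle [ 0.706 -0.377  0.   ] [ 0.709 -0.369  0.   ]
beaker [0.568 0.198 0.   ] [0.567 0.198 0.   ]
box [0.438 0.154 0.   ] [0.439 0.157 0.   ]
```

The side view gives the pointer tip at z≈0.257, and the lip's mid-thickness is now about 0.13. Next I'll move to open space in front of the bay and shut the fingers. The readings along the way will let me fit the arm's kinematics.

>>> arm_command(
  steps=[
    [[0,0,0],[0.1,-0.06,-0.05],-1],
    [[0,0,0],[0.2,-0.12,-0.1],-1],
    [[0,0,0],[0.3,-0.18,-0.15],-1],
    [[0,0,0],[0.3,-0.18,-0.15],-1],
    [[0,0,0],[0.3,-0.18,-0.15],-1],
    [[0,0,0],[0.3,-0.18,-0.15],-1],
    [[0,0,0],[0.3,-0.18,-0.15],-1],
    [[0,0,0],[0.3,-0.18,-0.15],-1],
  ],
  force=30,
)

```text
time: 1.35
eef_pos: [0.4081, -0.4102, 0.3494]
tcp_rot: [0.993, 0.119, -0.0, -0.0]
contact_force: [-0.8, 0.2, -1.5]
opening: 0.002
```

```bash
cat > st.py <<'E'
from plant import *
import json
s=get_state();r=dict(q=list(map(float,s['qpos'])),p=list(map(float,s['eef_pos'])),r=list(map(float,s['tcp_rot'])))
open('log.txt','a').write(json.dumps(r)+'\n')
print(round(s['time'],2),{k:[round(x,4) for x in v] for k,v in r.items()},'F',s['contact_force'].round(2),'op',round(s['opening'],2))
E
echo '{"q":[-1.48300523, 0.287196185, 1.57816847,-7e-6,1.27862558,-0.150019723],"p":[0.15896237,-0.65525912,0.19843155],"r":[0.992938244,0.118626331,3.4e-05,-0.0011983]}'>log.txt
python3 st.py
```

```text
1.35 {'q': [-0.9631, -0.001, 1.6286, -0.0004, 1.5144, 0.369], 'p': [0.4081, -0.4102, 0.3494], 'r': [0.9929, 0.1191, -0.0003, -0.0001]} F [-0.81  0.18 -1.46] op 0.0
```

>>> arm_command(
  steps=[
    [[0,0.18,0],[0,0,0],-1],
    [[0,0.36,0],[0,0,0],-1],
    [[0,0.54,0],[0,0,0],-1],
    [[0,0.6,0],[0,0,0],-1],
    [[0,0.6,0],[0,0,0],-1],
  ],
)

```text
time: 1.98
eef_pos: [0.4057, -0.4115, 0.3469]
tcp_rot: [0.949, 0.111, 0.292, -0.036]
contact_force: [-0.2, 0.1, -0.5]
opening: -0.0
```

```bash
python3 st.py
cat > fk.py <<'E'
import numpy as np,json
from scipy.spatial.transform import Rotation as R
L=[json.loads(l) for l in open('log.txt')]
def Rm(q,s): return R.from_euler('ZYZYZ',[q[0],q[1]+q[2],s*q[3],q[4],q[5]+np.pi/2])
def rows(q,s):
    z=R.from_euler('z',q[0]).as_matrix();e=np.array([1,0,0]);
    ax=lambda t:(np.array([np.cos(t),0,-np.sin(t)]),np.array([np.sin(t),0,np.cos(t)]))
    a,b=ax(q[1]);c,d=ax(q[1]+q[2])
    Rt=Rm(q,s).as_matrix()[:,2]
    return np.stack([z@e,[0,0,1],z@a,z@b,z@c,z@d,Rt],1)
def fit(s=1):
    A=np.vstack([rows(l['q'],s) for l in L]);b=np.hstack([l['p'] for l in L])
    x,_,rk,sv=np.linalg.lstsq(A,b,rcond=1e-4);return x,np.abs(A@x-b).max(),rk,sv
if __name__=='__main__':
    for s in(1,-1):
        print(s,[round(float((Rm(l['q'],s).inv()*R.from_quat(l['r'])).magnitude()),4) for l in L]);x,e,rk,sv=fit(s);print(x.round(4),e,rk,sv.round(3))
E
python3 fk.py
```

```text
1.98 {'q': [-1.2564, -0.1335, 1.8445, 0.6046, 1.4133, -0.0107], 'p': [0.4057, -0.4115, 0.3469], 'r': [0.9492, 0.1109, 0.2923, -0.0363]} F [-0.15  0.15 -0.53] op -0.0Traceback (most recent call last):
  File "fk.py", line 16, in <module>
    print(s,[round(float((Rm(l['q'],s).inv()*R.from_quat(l['r'])).magnitude()),4) for l in L]);x,e,rk,sv=fit(s);print(x.round(4),e,rk,sv.round(3))
                          ~~^^^^^^^^^^
  File "fk.py", line 4, in Rm
    def Rm(q,s): return R.from_euler('ZYZYZ',[q[0],q[1]+q[2],s*q[3],q[4],q[5]+np.pi/2])
                        ~~~~~~~~~~~~^^^^^^^^^^^^^^^^^^^^^^^^^^^^^^^^^^^^^^^^^^^^^^^^^^^
  File "scipy/spatial/transform/_rotation.pyx", line 1413, in scipy.spatial.transform._rotation.Rotation.from_euler
ValueError: Expected axis specification to be a non-empty string of upto 3 characters, got ZYZYZ
```

```bash
sed -i "s/^def Rm.*/def Rm(q,s): return R.from_euler('ZYZ',[q[0],q[1]+q[2],s*q[3]])*R.from_euler('YZ',[q[4],q[5]+np.pi\/2])/" fk.py; python3 fk.py
```

```text
1 [0.0, 0.0, 0.0]
[-0.0268  0.4297 -0.1336  0.4774  0.0555  0.7353  0.4604] 0.10051262838906769 7 [3.417 2.991 0.522 0.215 0.207 0.086 0.084]
-1 [0.0, 0.0007, 1.2093]
[ 0.1107 -0.5414  0.5513  0.3009 -0.1236 -0.0992 -0.4604] 0.10051262838906772 7 [3.417 2.991 0.522 0.215 0.207 0.086 0.084]
```

>>> arm_command(
  steps=[
    [[0,0.18,0],[0,0,0],-1],
    [[0,0.36,0],[0,0,0],-1],
    [[0,0.5,0],[0,0,0],-1],
    [[0,0.5,0],[0,0,0],-1],
  ],
)

```text
time: 2.48
eef_pos: [0.4045, -0.4116, 0.3437]
tcp_rot: [0.848, 0.096, 0.517, -0.065]
contact_force: [0.3, -0.1, 0.1]
opening: -0.001
```

```bash
python3 st.py; python3 fk.py
```

```text
2.48 {'q': [-1.4438, -0.1051, 2.0129, 1.0875, 1.5118, -0.3372], 'p': [0.4045, -0.4116, 0.3437], 'r': [0.8482, 0.0959, 0.5169, -0.0647]} F [ 0.31 -0.08  0.14] op -0.0
1 [0.0, 0.0, 0.0, 0.0]
[-0.0636  0.3333 -0.1411  0.4159 -0.0611  0.7661  0.412 ] 0.10032745628789033 7 [3.854 3.45  1.031 0.262 0.246 0.159 0.155]
-1 [0.0, 0.0007, 1.2093, 2.1749]
[ 0.332  -0.2457  0.7368  0.5845  0.4473 -0.4385 -0.4048] 0.10147783894542409 7 [3.854 3.45  1.031 0.262 0.246 0.159 0.155]
```

```bash
python3 - <<'E'
s=open('fk.py').read()
s=s.replace("    return np.stack([z@e,[0,0,1],z@a,z@b,z@c,z@d,Rt],1)","    w=R.from_euler('ZYZ',[q[0],q[1]+q[2],s*q[3]]).as_matrix()\n    return np.stack([[0,0,1],z@b,z@d,Rt,z@[0,1,0],w[:,1]][:N],1)")
s=s.replace("def rows","N=6\ndef rows").replace("for s in(1,-1)","for s in(1,)")
open('fk.py','w').write(s)
E
python3 fk.py; sed -i s/N=6/N=5/ fk.py; python3 fk.py
```

```text
1 [0.0, 0.0, 0.0, 0.0]
[ 0.2244  0.4387  0.5684  0.2813  0.1016 -0.0011] 0.002897796978362177 6 [3.397 2.756 1.954 0.77  0.632 0.226]
1 [0.0, 0.0, 0.0, 0.0]
[0.2237 0.4391 0.5683 0.2813 0.1007] 0.0031410077382922896 5 [3.359 2.096 1.933 0.731 0.23 ]
```

```bash
cat > ik.py <<'E'
import fk,numpy as np
from scipy.optimize import least_squares
from scipy.spatial.transform import Rotation as R
x,_,_,_=fk.fit()
lo=np.array([-2.77,-.9,.21,-1.53,.24,-2.84]);hi=np.array([2.77,2.22,2.48,4.67,2.81,2.84])
w=np.radians(10.8);ex=np.array([np.cos(w),np.sin(w),0]);ey=np.array([-ex[1],ex[0],0]);O=np.array([.689,-.0855,0])
def P(bx,by,z): return O+bx*ex+by*ey+[0,0,z]
def Rt(yaw=w,pitch=0):
    zt=np.array([np.cos(yaw)*np.cos(pitch),np.sin(yaw)*np.cos(pitch),np.sin(pitch)]);yt=np.array([-np.sin(yaw),np.cos(yaw),0])*-1
    xt=np.cross(yt,zt);return R.from_matrix(np.stack([xt,yt,zt],1))
def ik(p,Rg,q0):
    f=lambda q:np.r_[(fk.rows(q,1)@x-p)*3,(Rg.inv()*fk.Rm(q,1)).as_rotvec()]
    s=least_squares(f,np.clip(q0,lo+1e-3,hi-1e-3),bounds=(lo,hi));return s.x,np.abs(s.fun).max()
def links(q):
    z=R.from_euler('z',q[0]).as_matrix();A=fk.rows(q,1);b=A*x
    e=b[:,0]+b[:,1]; return e, e+b[:,2]+b[:,4]
E
python3 - <<'E'
from ik import *
q0=np.array(fk.L[-1]['q'])
print(Rt().as_quat(), Rt().as_matrix()[:,0])
rng=np.random.default_rng(0)
for yaw in(10.8,-5,25):
 for pitch in(0,10,-10):
  sols={}
  for g in(P(-.14,-.02,.09),P(-.017,-.02,.09),P(-.017,-.02,.245)):
   best=[]
   for i in range(12):
    s=q0 if i==0 else rng.uniform(lo,hi)
    q,e=ik(g,Rt(np.radians(yaw),np.radians(pitch)),s)
    if e<2e-3 and not any(np.abs(q-b).max()<.05 for b in best): best.append(q)
   print(yaw,pitch,g.round(3),[b.round(2).tolist() for b in best],[np.round(links(b)[1],2).tolist() for b in best])
E
```

```text
[ 0.70396862  0.06654463  0.70396862 -0.06654463] [-1.82145965e-17  0.00000000e+00  1.00000000e+00]
10.8 0 [ 0.555 -0.131  0.09 ] [] []
10.8 0 [ 0.676 -0.108  0.09 ] [[-0.62, 0.47, 2.27, 2.29, 1.3, -1.28]] [[0.4, -0.16, 0.09]]
10.8 0 [ 0.676 -0.108  0.245] [[-0.62, 0.07, 2.32, 2.18, 1.08, -0.98]] [[0.4, -0.16, 0.25]]
10.8 10 [ 0.555 -0.131  0.09 ] [[-0.88, 0.54, 2.43, 2.1, 1.66, -1.42]] [[0.28, -0.18, 0.04]]
10.8 10 [ 0.676 -0.108  0.09 ] [[-0.61, 0.61, 2.23, 2.36, 1.53, -1.35]] [[0.4, -0.16, 0.04]]
10.8 10 [ 0.676 -0.108  0.245] [[-0.61, 0.2, 2.31, 2.32, 1.3, -1.11]] [[0.4, -0.16, 0.2]]
10.8 -10 [ 0.555 -0.131  0.09 ] [] []
10.8 -10 [ 0.676 -0.108  0.09 ] [[-0.61, 0.35, 2.29, 2.2, 1.07, -1.16]] [[0.4, -0.16, 0.14]]
10.8 -10 [ 0.676 -0.108  0.245] [[-0.61, -0.02, 2.3, 1.99, 0.88, -0.79]] [[0.4, -0.16, 0.29]]
-5 0 [ 0.555 -0.131  0.09 ] [] []
-5 0 [ 0.676 -0.108  0.09 ] [[-0.46, 0.44, 2.33, 2.74, 1.23, -1.43]] [[0.4, -0.08, 0.09]]
-5 0 [ 0.676 -0.108  0.245] [[-0.46, 0.01, 2.38, 2.65, 0.89, -1.25]] [[0.4, -0.08, 0.25]]
-5 10 [ 0.555 -0.131  0.09 ] [] []
-5 10 [ 0.676 -0.108  0.09 ] [[
[... 486 characters left out ...]
 ] [[-0.71, 0.53, 2.16, 1.96, 1.39, -1.16]] [[0.42, -0.23, 0.09]]
25 0 [ 0.676 -0.108  0.245] [[-0.71, 0.17, 2.21, 1.89, 1.28, -0.86]] [[0.42, -0.23, 0.25]]
25 10 [ 0.555 -0.131  0.09 ] [[-0.94, 0.58, 2.32, 1.8, 1.69, -1.32]] [[0.3, -0.25, 0.04]]
25 10 [ 0.676 -0.108  0.09 ] [[-0.7, 0.65, 2.12, 2.04, 1.58, -1.24]] [[0.42, -0.23, 0.04]]
25 10 [ 0.676 -0.108  0.245] [[-0.7, 0.28, 2.2, 2.02, 1.45, -0.98]] [[0.42, -0.23, 0.2]]
25 -10 [ 0.555 -0.131  0.09 ] [[-0.94, 0.28, 2.39, 1.66, 1.33, -1.09]] [[0.3, -0.25, 0.14]]
25 -10 [ 0.676 -0.108  0.09 ] [[-0.7, 0.41, 2.18, 1.86, 1.2, -1.04]] [[0.42, -0.23, 0.14]]
25 -10 [ 0.676 -0.108  0.245] [[-0.7, 0.08, 2.19, 1.72, 1.13, -0.7]] [[0.42, -0.23, 0.29]]
```

```bash
cat > rel.py <<'E'
import sys
from ik import *
from plant import *
def rel(p,Rg):
    s=get_state();R0=R.from_quat(s['tcp_rot'])
    return (R0.inv()*Rg).as_rotvec().round(3), R0.inv().apply(p-s['eef_pos']).round(4)
if __name__=='__main__':
    a=list(map(float,sys.argv[1:]))  # bx by z yaw pitch
    p=P(*a[:3]);Rg=Rt(np.radians(a[3]),np.radians(a[4]))
    print(p.round(4),*rel(p,Rg));q,e=ik(p,Rg,get_state()['qpos']);print(q.round(2),round(e,4))
E
python3 rel.py -.12 -.02 .105 25 -5
```

```text
[ 0.5749 -0.1276  0.105 ] [ 0.195  0.385 -0.067] [-0.1088 -0.2347  0.3158]
[-0.91  0.33  2.36  1.74  1.39 -1.12] 0.0
```

>>> arm_command(
  steps=[
    [[0.024,0.048,-0.008],[-0.0136,-0.0293,0.0395],-1],
    [[0.049,0.096,-0.017],[-0.0272,-0.0587,0.079],-1],
    [[0.073,0.144,-0.025],[-0.0408,-0.088,0.1184],-1],
    [[0.098,0.193,-0.034],[-0.0544,-0.1174,0.1579],-1],
    [[0.122,0.241,-0.042],[-0.068,-0.1467,0.1974],-1],
    [[0.146,0.289,-0.05],[-0.0816,-0.176,0.2369],-1],
    [[0.171,0.337,-0.059],[-0.0952,-0.2054,0.2763],-1],
    [[0.195,0.385,-0.067],[-0.1088,-0.2347,0.3158],-1],
    [[0.195,0.385,-0.067],[-0.1088,-0.2347,0.3158],-1],
    [[0.195,0.385,-0.067],[-0.1088,-0.2347,0.3158],-1],
    [[0.195,0.385,-0.067],[-0.1088,-0.2347,0.3158],-1],
  ],
)

```text
time: 3.85
eef_pos: [0.5759, -0.1296, 0.1073]
tcp_rot: [0.719, 0.161, 0.66, -0.144]
contact_force: [-0.2, -0.2, 0.3]
opening: 0.004
```

```bash
python3 st.py; python3 fk.py; python3 rel.py -.12 -.02 .105 25 -5
python3 - <<'E'
from plant import *
import cv2
for n in["scene","side","wrist"]:
    c=read_camera(n);cv2.imwrite(f"pics/{n}1.png",c["frame"][:,:,::-1])
E
```

```text
3.85 {'q': [-0.9061, 0.366, 2.3168, 1.739, 1.3921, -1.1218], 'p': [0.5759, -0.1296, 0.1073], 'r': [0.7192, 0.1608, 0.6603, -0.1444]} F [-0.25 -0.17  0.28] op 0.0
1 [0.0, 0.0, 0.0, 0.0, 0.0]
[0.2482 0.4158 0.5671 0.2824 0.1002] 0.006767327758661956 5 [3.675 2.473 2.059 1.015 0.323]
[ 0.5749 -0.1276  0.105 ] [ 0.001 -0.001  0.005] [-0.0023 -0.0022  0.0001]
[-0.91  0.35  2.34  1.74  1.39 -1.12] 0.0
```

View pics/side1.png

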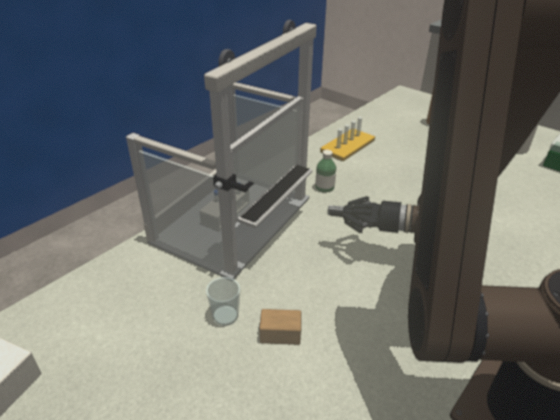

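View pics/scene1.png

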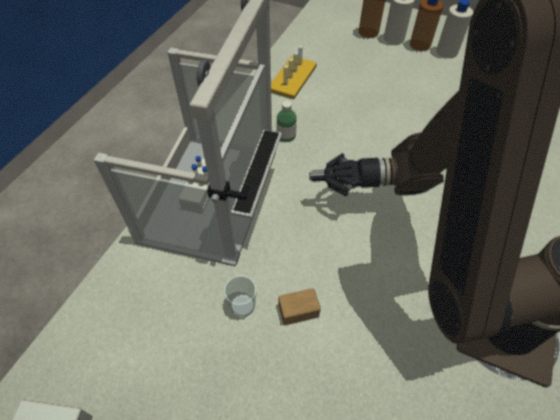

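View pics/wrist1.png

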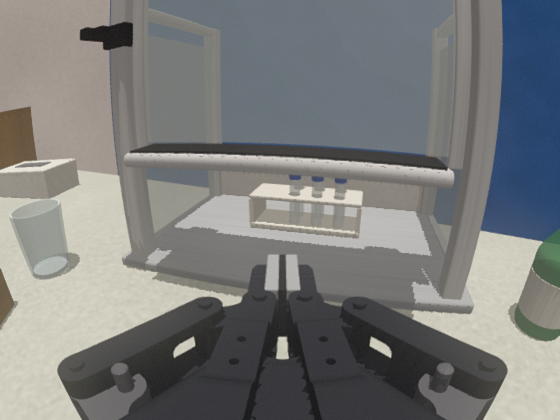

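The wrist view, looking into the bay from the front, shows the lip's nose from (127,160) to (450,177), the black pointer at (82–130,35) and the shut fingers at (283,265). I'll measure the lip and pointer from here too.

```bash
cat > wr.py <<'E'
from plant import *
from ik import *
import cv2
def wcam():
    s=get_state();c=read_camera('wrist');return s,c
def wray(s,c,uv):
    f=210/np.tan(np.radians(c['vfov'])/2);d=np.array([uv[0]-c['cx'],uv[1]-c['cy']]);r=np.linalg.norm(d);t=r/f
    v=np.array([d[0]/r*np.sin(t),-d[1]/r*np.sin(t),-np.cos(t)])
    M=np.array(c['mount']);R0=R.from_quat(s['tcp_rot']).as_matrix()
    return R0@M[:3,3]+s['eef_pos'],R0@M[:3,:3]@v
def vp(s,c,uv,x=-.052):
    p,d=wray(s,c,uv);t=(ex@(O-p)+x)/(ex@d);X=p+t*d;return round(float(ey@(X-O)),4),round(float(X[2]),4)
E
python3 - <<'E'
from wr import *
s,c=wcam()
for n,uv in dict(Lend_mid=(126,161),L_bot=(135,167),L_top=(128,154),mid_top=(283,160),mid_bot=(283,173),Rend=(451,177),R_bot=(440,183),ptr=(83,35)).items(): print(n,vp(s,c,uv))
a=c['frame'][:,:,::-1][10:70,60:160];a=cv2.resize(a,None,fx=7,fy=7,interpolation=cv2.INTER_CUBIC)
b=c['frame'][:,:,::-1][130:190,100:200];b=cv2.resize(b,None,fx=7,fy=7,interpolation=cv2.INTER_CUBIC)
cv2.imwrite('pics/w1p.png',cv2.convertScaleAbs(a,alpha=2));cv2.imwrite('pics/w1l.png',cv2.convertScaleAbs(b,alpha=1.5))
E
```

```text
Lend_mid (0.1444, 0.138)
L_bot (0.134, 0.1325)
L_top (0.1409, 0.1446)
mid_top (-0.0049, 0.143)
mid_bot (-0.0049, 0.133)
Rend (-0.1293, 0.1407)
R_bot (-0.1215, 0.1354)
ptr (0.194, 0.2657)
```

View pics/w1p.png

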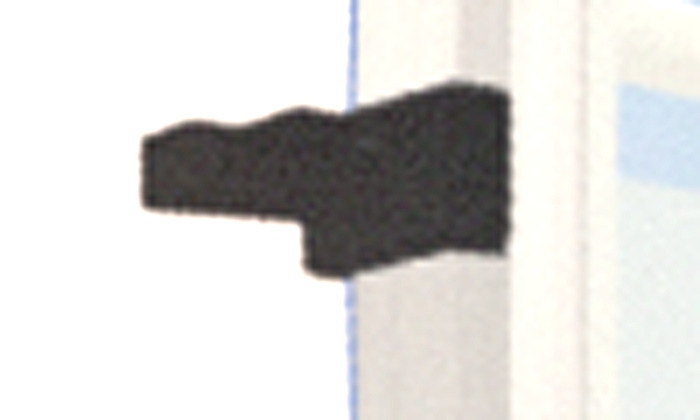

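View pics/w1l.png

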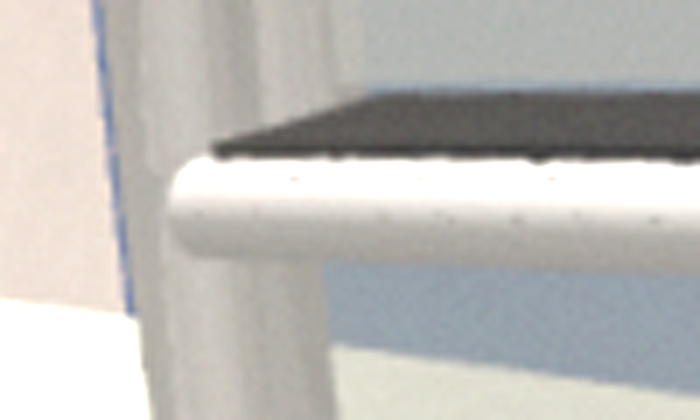

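```bash
python3 rel.py -.12 -.02 .094 25 -5;python3 rel.py -.022 -.02 .094 25 -5
```

```text
[ 0.5749 -0.1276  0.094 ] [ 0.001 -0.     0.002] [-0.0122 -0.0012  0.0014]
[-0.91  0.38  2.33  1.74  1.4  -1.15] 0.0
[ 0.6711 -0.1093  0.094 ] [ 0.001 -0.     0.002] [-0.004   0.0227  0.096 ]
[-0.71  0.48  2.16  1.9   1.3  -1.1 ] 0.0
```

>>> arm_command(
  steps=[
    [[0,0,0],[-0.012,-0.001,0.001],-1],
    [[0,0,0],[-0.012,-0.001,0.001],-1],
    [[0,0,0],[-0.01,0.005,0.025],-1],
    [[0,0,0],[-0.008,0.01,0.05],-1],
    [[0,0,0],[-0.006,0.017,0.075],-1],
    [[0,0,0],[-0.004,0.023,0.096],-1],
    [[0,0,0],[-0.004,0.023,0.096],-1],
    [[0,0,0],[-0.004,0.023,0.096],-1],
  ],
)

```text
time: 5.05
eef_pos: [0.6705, -0.1093, 0.0934]
tcp_rot: [0.72, 0.16, 0.66, -0.146]
contact_force: [-0.1, -0.2, 0.5]
opening: -0.003
```

```bash
python3 st.py
cat > snap.py <<'E'
import sys,cv2
from plant import *
i=sys.argv[1]
for n in["side","wrist","scene"]:
    c=read_camera(n);cv2.imwrite(f"pics/{n}{i}.png",c["frame"][:,:,::-1])
a=cv2.imread(f"pics/side{i}.png")[140:290,190:390];cv2.imwrite(f"pics/side{i}c.png",cv2.resize(a,None,fx=4,fy=4,interpolation=cv2.INTER_CUBIC))
E
python3 snap.py 2
```

```text
5.05 {'q': [-0.7132, 0.4911, 2.1532, 1.9065, 1.2957, -1.1027], 'p': [0.6705, -0.1093, 0.0934], 'r': [0.7199, 0.1597, 0.6596, -0.1455]} F [-0.1  -0.16  0.48] op -0.0
```

View pics/side2c.png

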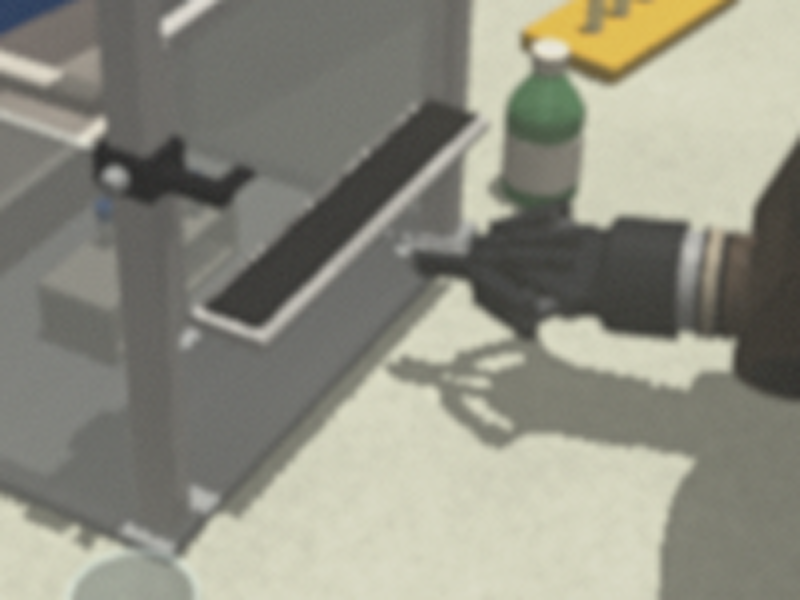

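View pics/wrist2.png

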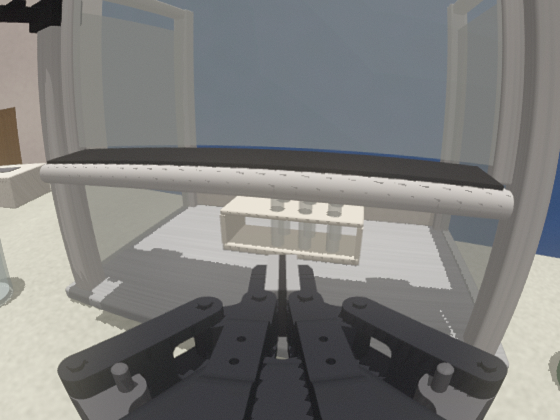

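Run:
```python
from wr import *
from h import load,proj
import json
s2,c=wcam();s1={k:np.array(v) for k,v in zip(('qpos','eef_pos','tcp_rot'),[fk.L[4][k] for k in 'qpr'])}
k=load(read_camera('side'),'')
T=s2['eef_pos'];p=proj(k,T);print('tcp side',p.round(1),((p-[190,140])*4).round())
for n,a,b in[('L',(124.3,159.4),(42,173)),('R',(451.5,176),(505,200))]:
    p1,d1=wray(s1,c,a);p2,d2=wray(s2,c,b)
    t=np.linalg.lstsq(np.stack([d1,-d2],1),p2-p1,rcond=None)[0];A,B=p1+t[0]*d1,p2+t[1]*d2;X=(A+B)/2
    print(n,X.round(4),np.linalg.norm(A-B).round(4),'bay',(ex@(X-O)).round(4),(ey@(X-O)).round(4))
print('tcp bay',ex@(T-O),ey@(T-O))
```

```text
tcp side [281.  200.6] [364. 243.]
L [0.6143 0.0525 0.1388] 0.0005 bay -0.0475 0.1496
R [ 0.6743 -0.2239  0.1393] 0.0012 bay -0.0404 -0.1332
tcp bay -0.022714377561725344 -0.020337394745750866
```

The TCP projects behind the lip edge, so the fingertips are under the lip. I'll go 8 mm deeper and then rise slowly to contact.

>>> arm_command(
  steps=[
    [[0,0,0],[0.0,0,0.008],-1],
    [[0,0,0],[0.005,0,0.008],-1],
    [[0,0,0],[0.01,0,0.007],-1],
    [[0,0,0],[0.015,0,0.007],-1],
    [[0,0,0],[0.02,0,0.006],-1],
    [[0,0,0],[0.025,0,0.006],-1],
    [[0,0,0],[0.03,0,0.005],-1],
    [[0,0,0],[0.035,0,0.005],-1],
    [[0,0,0],[0.04,0,0.005],-1],
    [[0,0,0],[0.04,0,0.005],-1],
  ],
)

```text
time: 6.55
eef_pos: [0.6782, -0.1061, 0.1337]
tcp_rot: [0.72, 0.16, 0.66, -0.145]
contact_force: [-1.7, -0.5, -2.2]
opening: -0.0
```

```bash
python3 st.py; python3 snap.py 3
```

```text
6.55 {'q': [-0.6973, 0.4008, 2.1612, 1.8988, 1.2617, -1.0253], 'p': [0.6782, -0.1061, 0.1337], 'r': [0.7195, 0.1596, 0.6601, -0.1451]} F [-1.74 -0.48 -2.17] op -0.0
```

View pics/side3c.png

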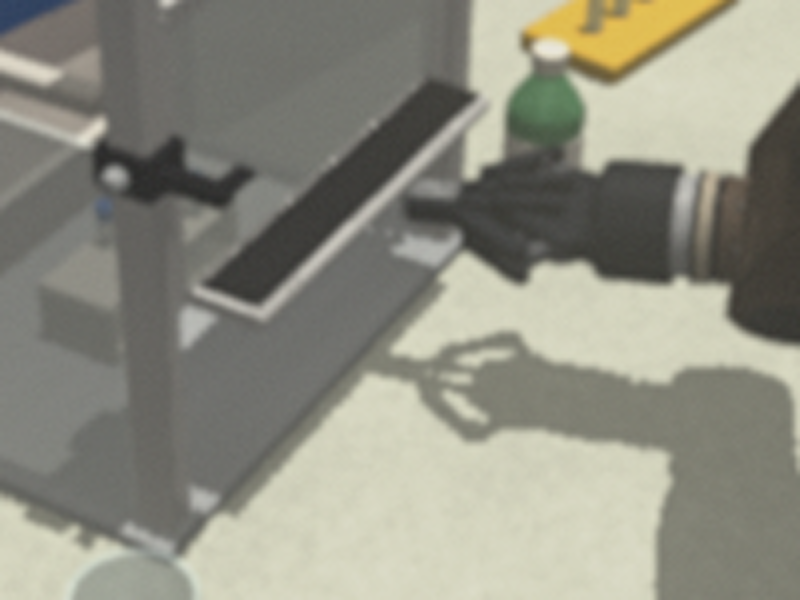

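View pics/wrist3.png

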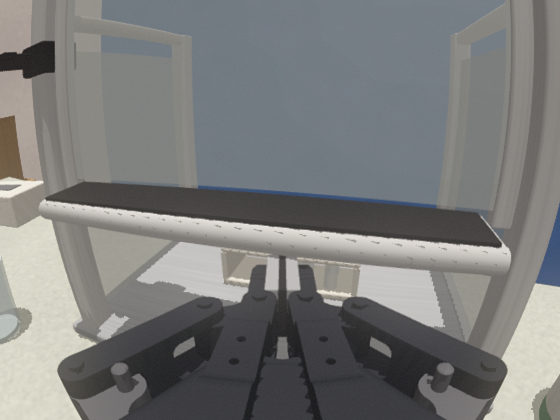

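The lip is rising with the fingers, at about 2 N. I'll raise most of the remaining way.

>>> arm_command(
  steps=[
    [[0,0,0],[0.01,0,-0.001],-1],
    [[0,0,0],[0.02,0,-0.002],-1],
    [[0,0,0],[0.03,0,-0.003],-1],
    [[0,0,0],[0.04,0,-0.0035],-1],
    [[0,0,0],[0.05,0,-0.004],-1],
    [[0,0,0],[0.06,0,-0.005],-1],
    [[0,0,0],[0.07,0,-0.006],-1],
    [[0,0,0],[0.078,0,-0.007],-1],
    [[0,0,0],[0.084,0,-0.007],-1],
    [[0,0,0],[0.088,0,-0.0075],-1],
    [[0,0,0],[0.09,0,-0.008],-1],
    [[0,0,0],[0.09,0,-0.008],-1],
  ],
)

```text
time: 8.2
eef_pos: [0.6784, -0.106, 0.2248]
tcp_rot: [0.719, 0.16, 0.661, -0.145]
contact_force: [1.6, -0.4, -2.8]
opening: 0.005
```

```bash
python3 st.py; python3 snap.py 4
```

```text
8.2 {'q': [-0.697, 0.1967, 2.1771, 1.8367, 1.208, -0.8357], 'p': [0.6784, -0.106, 0.2248], 'r': [0.7189, 0.1599, 0.6607, -0.1452]} F [ 1.6  -0.42 -2.81] op 0.0
```

View pics/side4c.png

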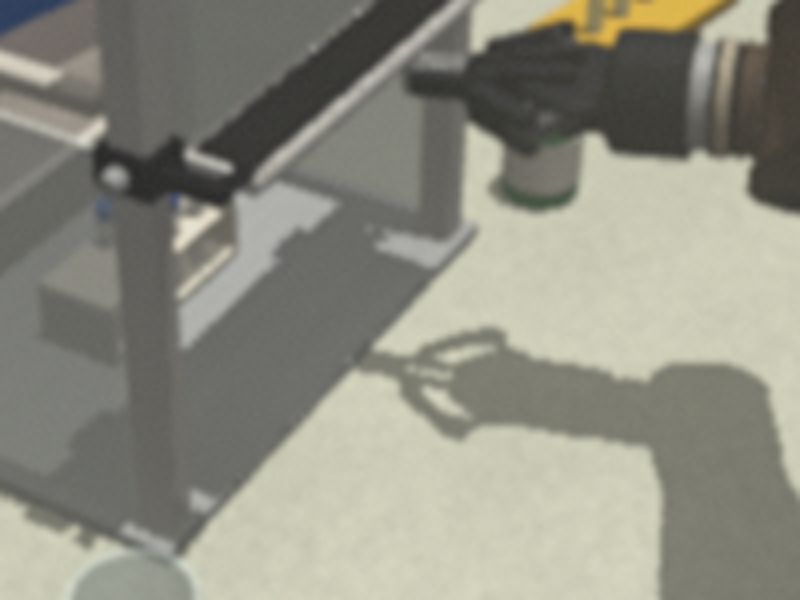

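View pics/wrist4.png

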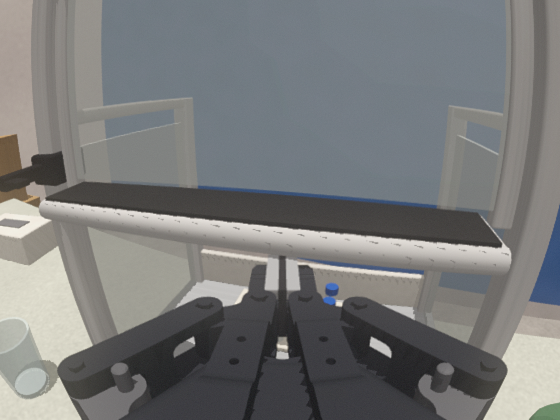

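View pics/scene4.png

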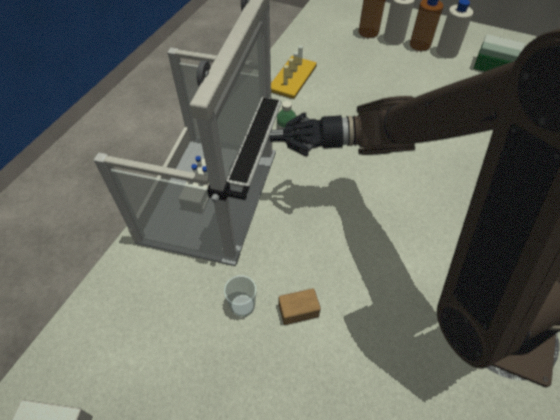

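Run:
```python
import cv2,numpy as np
a=cv2.imread("pics/side4.png")[165:205,225:275];a=cv2.resize(a,None,fx=14,fy=14,interpolation=cv2.INTER_CUBIC)
cv2.imwrite('pics/s4z.png',cv2.convertScaleAbs(a,alpha=1.8))
b=cv2.imread("pics/wrist4.png")[140:230,0:120];b=cv2.resize(b,None,fx=6,fy=6,interpolation=cv2.INTER_CUBIC)
cv2.imwrite('pics/w4z.png',cv2.convertScaleAbs(b,alpha=1.8))
b=cv2.imread("pics/scene4.png")[165:210,200:260];b=cv2.resize(b,None,fx=12,fy=12,interpolation=cv2.INTER_CUBIC)
cv2.imwrite('pics/c4z.png',cv2.convertScaleAbs(b,alpha=1.8))
```

```text
(no output)
```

View pics/s4z.png

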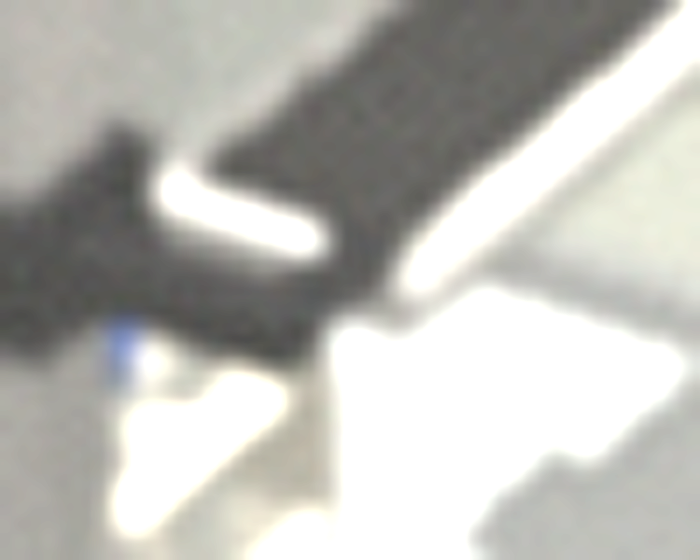

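View pics/w4z.png

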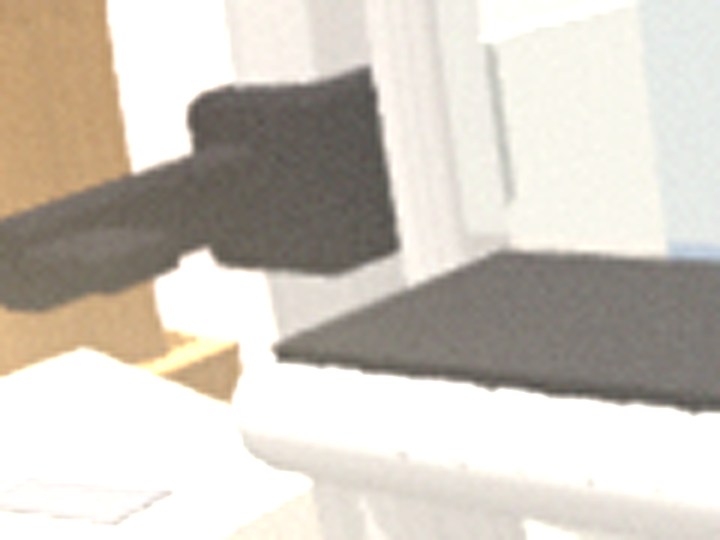

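View pics/c4z.png

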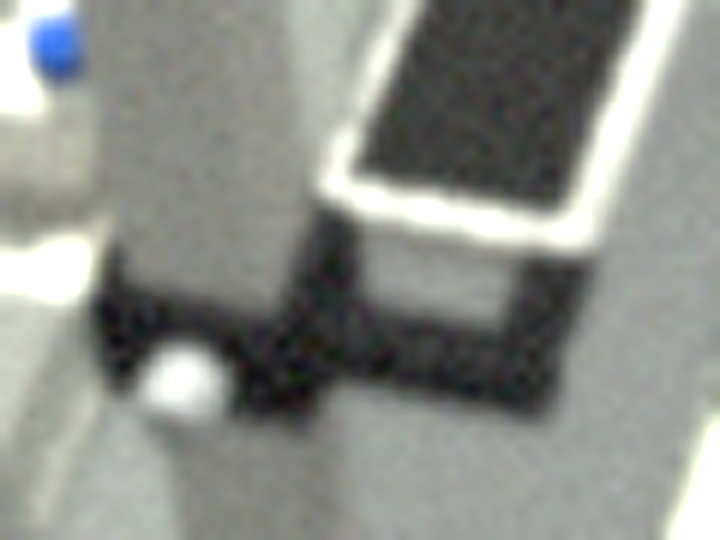

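All three views show the lip about 10–15 mm below the pointer tip. In the scene view the tip is at about (247,185.5). I'll go up 10 mm and compare again.

>>> arm_command(
  steps=[
    [[0,0,0],[0.004,0,0],-1],
    [[0,0,0],[0.008,0,-0.0005],-1],
    [[0,0,0],[0.01,0,-0.001],-1],
    [[0,0,0],[0.01,0,-0.001],-1],
  ],
)

```text
time: 8.85
eef_pos: [0.6784, -0.106, 0.2355]
tcp_rot: [0.718, 0.16, 0.661, -0.145]
contact_force: [1.4, 0.5, -3.2]
opening: -0.001
```

```bash
python3 st.py; python3 snap.py 5;  python3 - <<'E'
import cv2,numpy as np
a=cv2.imread("pics/side5.png")[160:200,225:275];a=cv2.resize(a,None,fx=14,fy=14,interpolation=cv2.INTER_CUBIC)
cv2.imwrite('pics/s5z.png',cv2.convertScaleAbs(a,alpha=1.5))
b=cv2.imread("pics/scene5.png")[165:210,200:260];b=cv2.resize(b,None,fx=12,fy=12,interpolation=cv2.INTER_CUBIC)
cv2.imwrite('pics/c5z.png',cv2.convertScaleAbs(b,alpha=1.5))
E
```

```text
8.85 {'q': [-0.6972, 0.1753, 2.1763, 1.8289, 1.2035, -0.8135], 'p': [0.6784, -0.106, 0.2355], 'r': [0.7184, 0.1601, 0.6612, -0.1452]} F [ 1.45  0.5  -3.17] op -0.0
```

View pics/s5z.png

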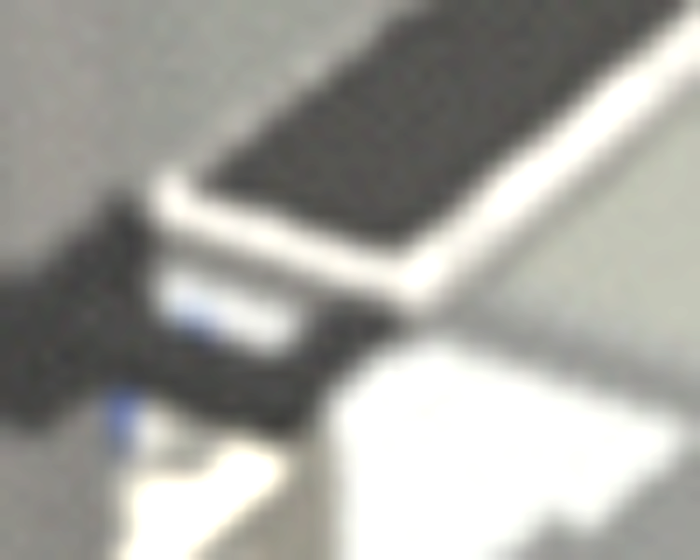

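View pics/c5z.png

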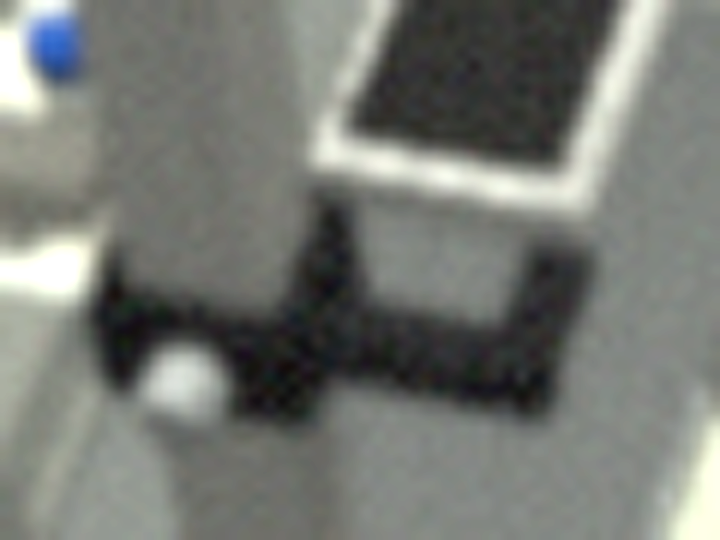

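View pics/wrist5.png

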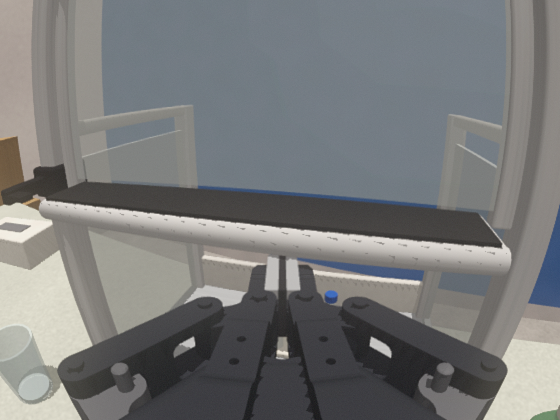

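Run:
```python
from plant import *
from ik import *
from h import load,ray,proj
import cv2
ks={n:load(read_camera(n),'') for n in('scene','side')}
def pl(k,uv,nrm,c):
    d=ray(k,uv);t=(nrm@(O-k['p'])+c)/(nrm@d);X=k['p']+t*d-O;return [round(float(v),4) for v in (ex@X,ey@X,X[2])]
sc=lambda U,V:((U+.5)/12-.5+200,(V+.5)/12-.5+165)
sd=lambda U,V:((U+.5)/14-.5+225,(V+.5)/14-.5+160)
print('tip x-plane scene',pl(ks['scene'],sc(568,243),ex,-.052),'side',pl(ks['side'],sd(395,322),ex,-.052))
from h import tri
X,e=tri(ks['scene'],sc(568,243),ks['side'],sd(395,322));print('tip tri',(ex@(X-O)).round(4),(ey@(X-O)).round(4),X[2].round(4),e.round(4))
for n,k,f,pts in(('scene',ks['scene'],sc,[(400,187),(450,195),(500,203)]),('side',ks['side'],sd,[(250,248),(300,265),(350,285)])):
    for p in pts: print(n,p,'end-face top edge',pl(k,f(*p),ey,.140))
X,e=tri(ks['scene'],sc(583,213),ks['side'],sd(418,308));print('FLcorner',(ex@(X-O)).round(4),(ey@(X-O)).round(4),X[2].round(4),e.round(4))
for n,y0,us in(('scene',165,(233,237,241)),('side',160,(243,246,249))):
    im=cv2.imread(f'pics/{n}5.png',0)
    for u in us: print(n,u,{v:int(im[v,u]) for v in range(172,190)})
```

```text
tip x-plane scene [-0.052, 0.1519, 0.2586] side [-0.052, 0.1533, 0.2574]
tip tri -0.0508 0.1504 0.2558 0.0014
scene (400, 187) end-face top edge [-0.0175, 0.14, 0.2498]
scene (450, 195) end-face top edge [-0.0266, 0.14, 0.2503]
scene (500, 203) end-face top edge [-0.0357, 0.14, 0.2507]
side (250, 248) end-face top edge [-0.0168, 0.14, 0.2517]
side (300, 265) end-face top edge [-0.026, 0.14, 0.2516]
side (350, 285) end-face top edge [-0.0351, 0.14, 0.251]
FLcorner -0.0507 0.1428 0.2543 0.0026
scene 233 {172: 32, 173: 36, 174: 33, 175: 35, 176: 58, 177: 110, 178: 149, 179: 144, 180: 103, 181: 77, 182: 76, 183: 85, 184: 86, 185: 90, 186: 90, 187: 90, 188: 88, 189: 79}
scene 237 {172: 34, 173: 38, 174: 35, 175: 38, 176: 38, 177: 69, 178: 123, 179: 164, 180: 145, 181: 98, 182: 76, 183: 80, 184: 84, 185: 90, 186: 91, 187: 87, 188: 91, 189: 89}
scene 241 {172: 34, 173: 33, 174: 37, 175: 35, 176: 33, 177: 37, 178: 77, 179: 133, 180: 162, 181: 142, 182: 97, 183: 76, 184: 79, 185: 81, 186: 87, 187: 85, 188: 82, 189: 82}
side 243 {172: 54, 173: 55, 174: 81, 175: 132, 176: 168, 177: 160, 178: 119, 179: 97, 180: 104, 181: 129, 182: 157, 183: 156, 184: 126, 185: 80, 186: 53, 187: 50, 188: 47, 189: 45}
side 246 {172: 54, 173: 55, 174: 54, 175: 76, 176: 122, 177: 161, 178: 158, 179: 122, 180: 94, 181: 98, 182: 104, 183: 96, 184: 76, 185: 57, 186: 51, 187: 47, 188: 49, 189: 50}
side 249 {172: 55, 173: 56, 174: 55, 175: 54, 176: 76, 177: 126, 178: 164, 179: 159, 180: 118, 181: 76, 182: 58, 183: 49, 184: 49, 185: 55, 186: 76, 187: 109, 188: 142, 189: 161}
```

Run:
```python
import cv2,numpy as np
from wr import *
b=cv2.imread("pics/wrist5.png")[160:235,0:100];b=cv2.resize(b,None,fx=8,fy=8,interpolation=cv2.INTER_CUBIC)
b=np.clip(255*(b/255.)**.45*1.0,0,255).astype(np.uint8)
cv2.imwrite('pics/w5z.png',b)
s,c=wcam()
f=210/np.tan(np.radians(c['vfov'])/2);M=np.array(c['mount']);R0=R.from_quat(s['tcp_rot']).as_matrix()
def wp(X):
    v=M[:3,:3].T@(R0.T@(X-s['eef_pos'])-M[:3,3]);t=np.arctan2(np.hypot(v[0],v[1]),-v[2]);h=np.hypot(v[0],v[1]);return np.round([c['cx']+f*t*v[0]/h,c['cy']-f*t*v[1]/h],1)
for z in(.24,.245,.25,.255,.26): print(z,'lipend',wp(P(-.052,.14,z)),'tip',wp(P(-.052,.152,z)), wp(P(-.047,.14,z)))
```

```text
0.24 lipend [ 49.4 233.7] tip [ 40.5 231.6] [ 54.4 231. ]
0.245 lipend [ 47.7 227.2] tip [ 38.9 225.2] [ 52.8 224.5]
0.25 lipend [ 46.1 220.5] tip [ 37.3 218.7] [ 51.2 217.9]
0.255 lipend [ 44.5 213.7] tip [ 35.7 212.1] [ 49.7 211.2]
0.26 lipend [ 42.9 206.8] tip [ 34.2 205.5] [ 48.2 204.4]
```

View pics/w5z.png

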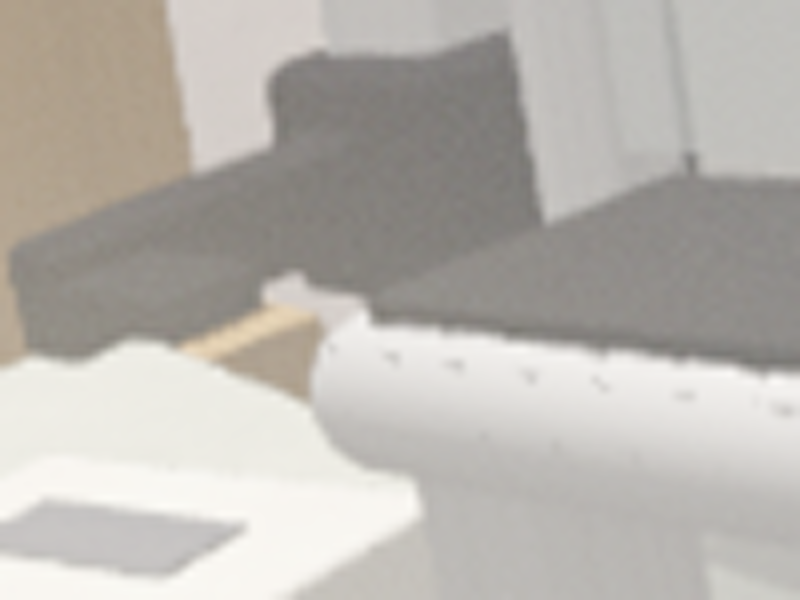

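The views disagree on how far the lip is still below the tip. The wrist view and triangulation say 7–8 mm, while casting rays on the end face gives up to 13 mm. I'll go up 6 mm, which is safe in either case, then measure again.

>>> arm_command(
  steps=[
    [[0,0,0],[0.003,0,0],-1],
    [[0,0,0],[0.006,0,-0.0005],-1],
    [[0,0,0],[0.006,0,-0.0005],-1],
    [[0,0,0],[0.006,0,-0.0005],-1],
  ],
)

```text
time: 9.65
eef_pos: [0.6784, -0.106, 0.2418]
tcp_rot: [0.718, 0.16, 0.661, -0.145]
contact_force: [0.7, -0.2, -2.6]
opening: -0.001
```

```bash
python3 st.py; python3 snap.py 6;  python3 - <<'E'
import cv2,numpy as np
g=lambda b:np.clip(255*(b/255.)**.5,0,255).astype(np.uint8)
a=cv2.imread("pics/side6.png")[160:200,225:275];a=cv2.resize(a,None,fx=14,fy=14,interpolation=cv2.INTER_CUBIC)
cv2.imwrite('pics/s6z.png',g(a))
b=cv2.imread("pics/wrist6.png")[160:235,0:100];b=cv2.resize(b,None,fx=8,fy=8,interpolation=cv2.INTER_CUBIC)
cv2.imwrite('pics/w6z.png',g(b))
b=cv2.imread("pics/scene6.png")[165:210,200:260];b=cv2.resize(b,None,fx=12,fy=12,interpolation=cv2.INTER_CUBIC)
cv2.imwrite('pics/c6z.png',g(b))
E
```

```text
9.65 {'q': [-0.6972, 0.1631, 2.1756, 1.8245, 1.2011, -0.8002], 'p': [0.6784, -0.106, 0.2418], 'r': [0.7181, 0.1601, 0.6615, -0.1454]} F [ 0.7  -0.16 -2.63] op -0.0
```

View pics/w6z.png

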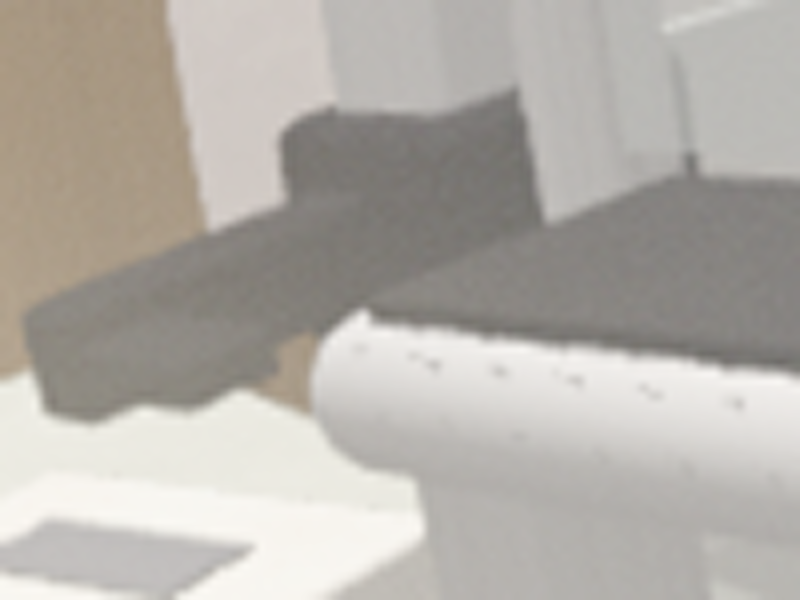

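View pics/s6z.png

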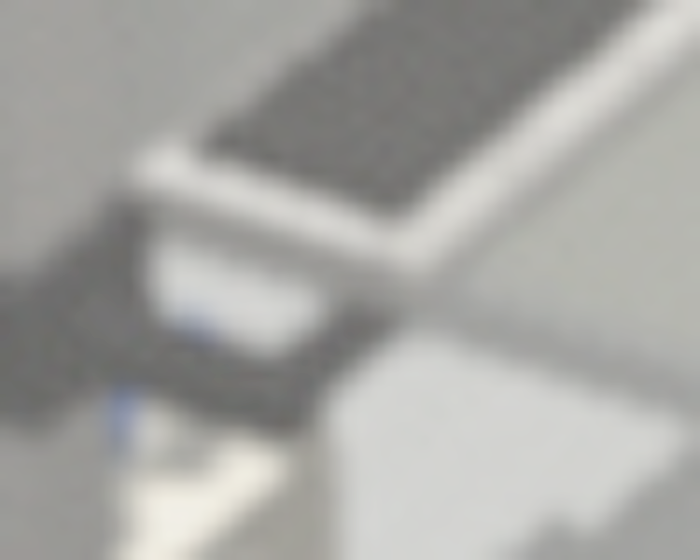

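View pics/c6z.png

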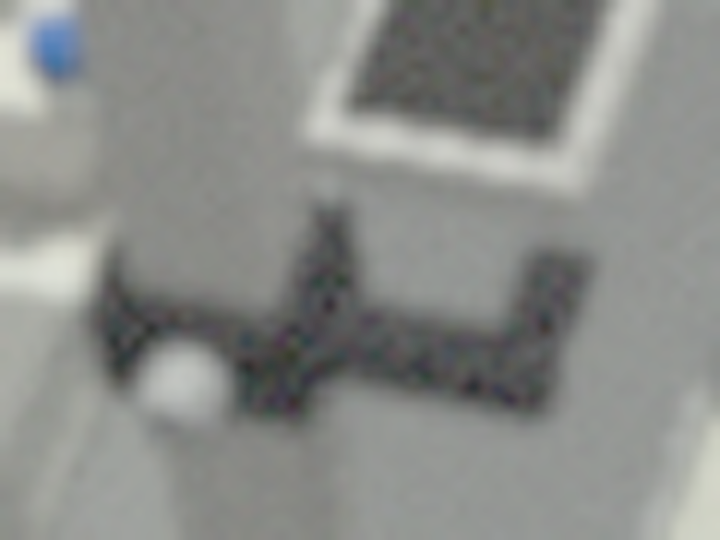

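Run:
```python
from plant import *
from ik import *
from h import load,proj
sc=lambda p:(12*(p-[200,165]+.5)-.5).round(0)
sd=lambda p:(14*(p-[225,160]+.5)-.5).round(0)
for n,f in(('scene',sc),('side',sd)):
    k=load(read_camera(n),'')
    print(n,'tip',f(proj(k,P(-.052,.152,.258))))
    for m in(.252,.256,.258,.260):
        # end-face outline: nose front, nose top/bottom, back top/bottom
        print(m,[f(proj(k,P(x,.140,m+dz))).tolist() for x,dz in((-.052,0),(-.045,.007),(-.045,-.007),(-.006,.006),(-.006,-.006))])
```

```text
scene tip [568. 246.]
0.252 [[590.0, 216.0], [548.0, 182.0], [554.0, 234.0], [333.0, 144.0], [339.0, 189.0]]
0.256 [[589.0, 201.0], [547.0, 167.0], [552.0, 219.0], [330.0, 129.0], [337.0, 174.0]]
0.258 [[588.0, 193.0], [546.0, 159.0], [551.0, 212.0], [329.0, 121.0], [336.0, 167.0]]
0.26 [[587.0, 186.0], [545.0, 151.0], [551.0, 204.0], [328.0, 113.0], [335.0, 159.0]]
side tip [400. 315.]
0.252 [[443.0, 311.0], [403.0, 259.0], [406.0, 336.0], [190.0, 194.0], [194.0, 260.0]]
0.256 [[443.0, 288.0], [403.0, 237.0], [405.0, 314.0], [189.0, 172.0], [193.0, 238.0]]
0.258 [[442.0, 277.0], [402.0, 226.0], [405.0, 303.0], [189.0, 161.0], [192.0, 227.0]]
0.26 [[442.0, 266.0], [402.0, 214.0], [404.0, 292.0], [188.0, 150.0], [191.0, 216.0]]
```

Using the wrist cap outline and the lower edge of the end face, the lip is now within about 2 mm of the tip, still slightly below. The white-edge lines read lower because the end is rounded. I'll drop off the lip and draw back, then put the wrist camera level with the lip for a direct comparison.

>>> arm_command(
  steps=[
    [[0,0,0],[-0.01,0,0.001],-1],
    [[0,0,0],[-0.025,0,0.002],-1],
    [[0,0,0],[-0.04,0,-0.01],-1],
    [[0,0,0],[-0.05,0,-0.04],-1],
    [[0,0,0],[-0.066,0,-0.07],-1],
    [[0,0,0],[-0.066,0,-0.1],-1],
    [[0,0,0],[-0.066,0,-0.1],-1],
    [[0,0,0],[-0.066,0,-0.1],-1],
  ],
)

```text
time: 10.9
eef_pos: [0.5832, -0.1508, 0.184]
tcp_rot: [0.718, 0.16, 0.662, -0.145]
contact_force: [0.5, 0.2, -0.1]
opening: -0.002
```

```bash
python3 st.py; python3 snap.py 7;  python3 - <<'E'
from wr import *
s,c=wcam();print('cam',wray(s,c,(300,200))[0])
E
```

```text
10.9 {'q': [-0.9239, 0.1887, 2.3033, 1.6903, 1.3774, -0.9267], 'p': [0.5832, -0.1508, 0.184], 'r': [0.7181, 0.1597, 0.6616, -0.1453]} F [ 0.47  0.23 -0.1 ] op -0.0
cam [ 0.43186511 -0.22039486  0.26881975]
```

View pics/wrist7.png

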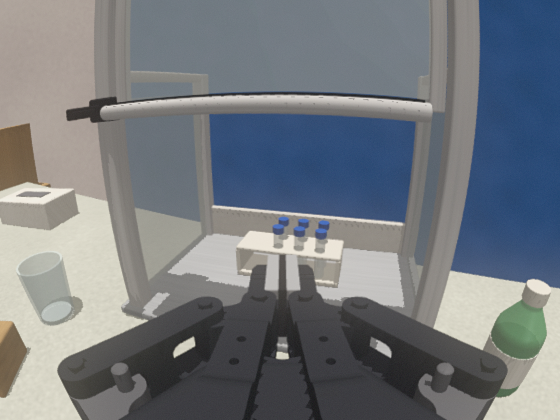

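Run:
```python
import cv2,numpy as np
g=lambda b:np.clip(255*(b/255.)**.5,0,255).astype(np.uint8)
b=cv2.imread("pics/wrist7.png")[85:135,60:140];b=cv2.resize(b,None,fx=10,fy=10,interpolation=cv2.INTER_CUBIC)
cv2.imwrite('pics/w7z.png',g(b))
from wr import *
s,c=wcam()
f=210/np.tan(np.radians(c['vfov'])/2);M=np.array(c['mount']);R0=R.from_quat(s['tcp_rot']).as_matrix()
def wp(X):
    v=M[:3,:3].T@(R0.T@(X-s['eef_pos'])-M[:3,3]);t=np.arctan2(np.hypot(v[0],v[1]),-v[2]);h=np.hypot(v[0],v[1]);return ((np.array([c['cx']+f*t*v[0]/h,c['cy']-f*t*v[1]/h])-[60,85]+.5)*10-.5).round()
for z in(.258,.26,.262,.264): print(z,[wp(P(-.048,y,z)).tolist() for y in (.12,.14,.145,.152,.157)])
```

```text
0.258 [[645.0, 313.0], [491.0, 327.0], [455.0, 331.0], [405.0, 336.0], [371.0, 340.0]]
0.26 [[644.0, 291.0], [490.0, 306.0], [453.0, 310.0], [404.0, 316.0], [369.0, 320.0]]
0.262 [[642.0, 269.0], [488.0, 285.0], [452.0, 289.0], [402.0, 295.0], [368.0, 299.0]]
0.264 [[641.0, 247.0], [487.0, 264.0], [450.0, 268.0], [401.0, 274.0], [366.0, 279.0]]
```

View pics/w7z.png

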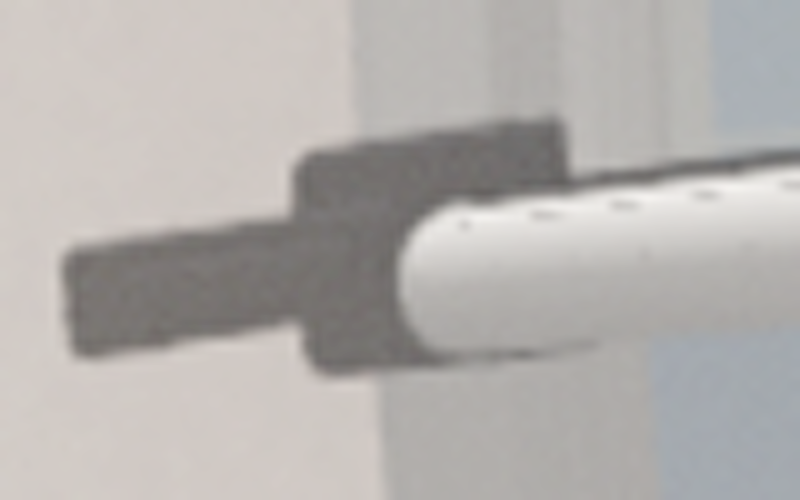

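Run:
```python
import cv2,numpy as np
from plant import *
ims=[cv2.imread("pics/wrist7.png").astype(float)]+[read_camera('wrist')['frame'][:,:,::-1].astype(float) for _ in range(6)]
b=np.mean(ims,0)[100:128,60:120];print(b.min(),np.percentile(b,[5,20,30]))
b=cv2.resize(b,None,fx=13,fy=13,interpolation=cv2.INTER_CUBIC)
cv2.imwrite('pics/w7y.png',np.clip((b-8)*255/45,0,255).astype(np.uint8))
```

```text
41.714285714285715 [48.28571429 53.         58.71428571]
```

View pics/w7y.png

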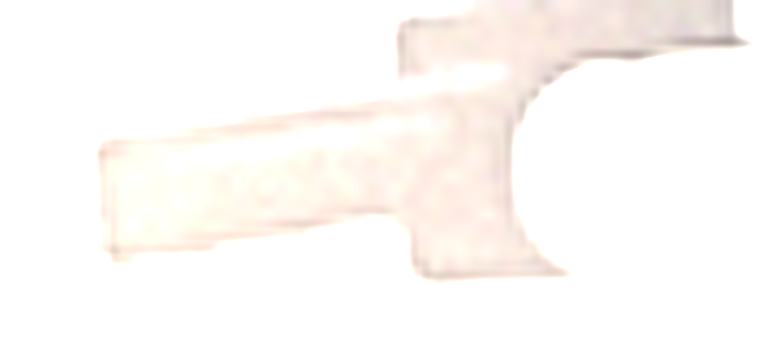

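Run:
```python
import cv2,numpy as np
from plant import *
b=np.mean([read_camera('wrist')['frame'][:,:,::-1].astype(float) for _ in range(8)],0)[100:128,60:120]
np.save('w7.npy',b)
b=cv2.resize(b,None,fx=13,fy=13,interpolation=cv2.INTER_CUBIC)
cv2.imwrite('pics/w7x.png',np.clip((b-38)*255/35,0,255).astype(np.uint8))
```

```text
(no output)
```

View pics/w7x.png

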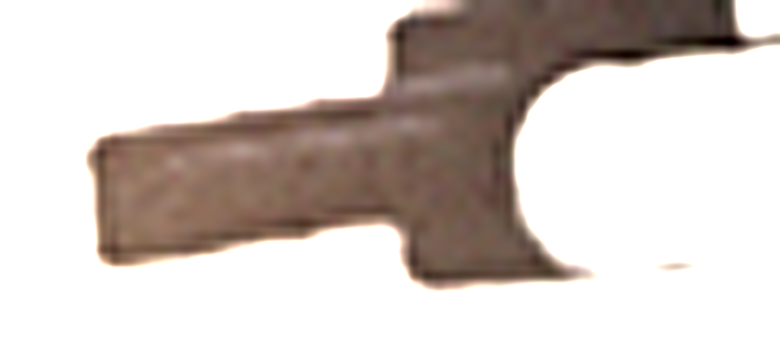

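Looking level from the front, the lip's mid-thickness is about 0.5–1.7 mm below the pointer, which counts as level. The window stayed put after release. I'll draw the hand further back and do a last check.

>>> arm_command(
  steps=[
    [[0,0,0],[0,0.02,-0.02],-1],
    [[0,0,0],[0,0.04,-0.04],-1],
    [[0,0,0],[0,0.06,-0.05],-1],
    [[0,0,0],[0,0.06,-0.05],-1],
    [[0,0,0],[0,0.06,-0.05],-1],
    [[0,0,0],[0,0.06,-0.05],-1],
  ],
)

```text
time: 12.6
eef_pos: [0.5633, -0.2247, 0.1881]
tcp_rot: [0.718, 0.16, 0.661, -0.146]
contact_force: [0.4, -0.2, -0.6]
opening: -0.001
```

```bash
python3 st.py; python3 snap.py 8; python3 -c "
import cv2,numpy as np
for n in('side','scene'):
    a,b,c=[cv2.imread(f'pics/{n}{i}.png',0).astype(int) for i in(6,7,8)]
    r=(slice(160,200),slice(225,275)) if n=='side' else (slice(165,210),slice(200,260))
    print(n,abs(a-b)[r].mean(),abs(b-c)[r].mean())
"
```

```text
12.6 {'q': [-1.0565, 0.246, 2.2171, 1.5788, 1.458, -0.8914], 'p': [0.5633, -0.2247, 0.1881], 'r': [0.7181, 0.1602, 0.6613, -0.1462]} F [ 0.43 -0.24 -0.62] op -0.0
side 6.102 3.1435
scene 2.2866666666666666 2.158888888888889
```

View pics/side8.png

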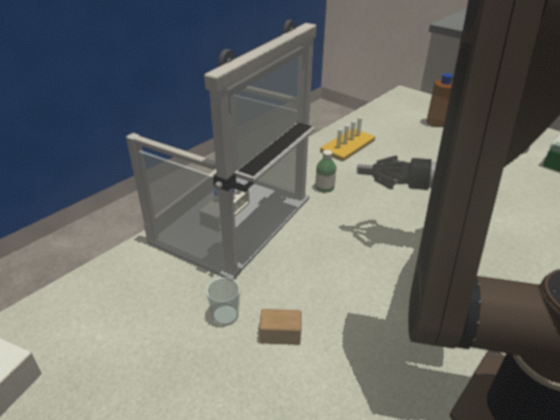

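```bash
python3 -c "
import cv2,numpy as np
for n,us in(('side',(243,246,262)),('scene',(233,237,241))):
  for i in(6,7,8):
    a=cv2.imread(f'pics/{n}{i}.png',0)
    print(n,i,[a[166:184,u].tolist() for u in us])
"
```

```text
side 6 [[90, 71, 60, 54, 51, 61, 103, 153, 172, 144, 105, 91, 101, 130, 159, 175, 174, 160], [55, 55, 57, 57, 55, 52, 60, 101, 153, 170, 145, 107, 94, 104, 129, 154, 151, 119], [60, 86, 122, 153, 170, 167, 148, 128, 115, 113, 121, 128, 126, 128, 126, 122, 115, 106]]
side 7 [[85, 67, 56, 51, 49, 58, 98, 144, 161, 138, 97, 87, 96, 122, 150, 162, 163, 151], [51, 55, 53, 52, 54, 51, 58, 97, 145, 161, 136, 101, 89, 98, 122, 144, 140, 113], [57, 80, 116, 144, 160, 157, 141, 122, 110, 109, 115, 120, 121, 121, 118, 115, 109, 100]]
side 8 [[81, 65, 53, 52, 49, 59, 93, 140, 157, 132, 99, 85, 93, 120, 146, 157, 159, 148], [49, 52, 51, 52, 50, 48, 56, 95, 141, 156, 132, 96, 87, 94, 119, 140, 137, 109], [55, 75, 111, 141, 156, 153, 137, 118, 108, 105, 112, 117, 118, 118, 114, 112, 104, 96]]
scene 6 [[32, 32, 36, 36, 37, 32, 36, 31, 58, 108, 148, 146, 102, 77, 79, 82, 86, 89], [35, 39, 34, 33, 36, 38, 37, 37, 38, 69, 125, 162, 142, 100, 81, 79, 83, 91], [40, 32, 36, 34, 35, 32, 37, 31, 34, 36, 74, 133, 161, 139, 98, 76, 80, 83]]
scene 7 [[37, 39, 34, 35, 37, 33, 38, 39, 57, 111, 150, 146, 107, 79, 77, 84, 89, 87], [38, 33, 35, 32, 35, 37, 37, 36, 42, 68, 125, 160, 146, 100, 75, 81, 85, 88], [39, 38, 37, 39, 31, 37, 37, 33, 37, 39, 74, 133, 163, 141, 98, 77, 81, 85]]
scene 8 [[36, 34, 39, 36, 36, 36, 35, 34, 57, 109, 149, 146, 107, 78, 80, 82, 90, 88], [34, 33, 30, 36, 34, 31, 35, 33, 30, 72, 127, 161, 144, 97, 77, 78, 85, 88], [34, 36, 25, 33, 35, 36, 32, 37, 31, 41, 76, 136, 163, 139, 96, 77, 81, 85]]
```

The lip profiles haven't moved since release; only the exposure changed. The bottle, beaker and box are where they were. Handing in.

```bash
python3 -c "
from plant import *
print(sign_off())"
```

```text
the job is handed in; nothing more can be done
None
```

I pushed the window up from under its lip with the shut fingers, using about 2–3 N. I stopped when the lip was level with the pointer, lowered the fingers off it, and drew the hand back. The job was handed in at about 13 s, and no verdict was reported.

**Last checks**
- **Level:** with the wrist camera almost level with the lip, its mid-thickness is about 0.5–1.7 mm below the pointer tip. The side view agrees to about 1 mm (lip about 0.2575 m, tip 0.2575–0.2585 m).
- **Stayed put:** the lip's edges did not move in the side or scene pictures after I let go. The hand is clear of the bay and the wrist force reads about zero.
- **Bystanders:** the bottle, beaker and cardboard box look unmoved in the last side view.

**What disagreed:** one measurement, taken from the white top edge of the lip's end, put the lip about 5–6 mm lower than the others. I judged that edge to be rounded and did not rely on it. Lip heights from the fixed cameras and the wrist camera also differed by about 4–6 mm in absolute terms. I therefore went by the lip's height relative to the pointer in the same picture.

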